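Lock a milling blank on its spindle with a collar and a spring clip

ROBOT

A 6-joint arm with a two-finger parallel gripper is mounted at the origin on the work surface. World frame = base frame: x ahead of the robot, y to its left, z up, the work surface at z = 0. Lengths are in m, angles in rad, forces in N, time in s.
With the tool pointing down it reaches from about 0.375 to 0.925 m from the base axis. Payload 5.7 kg.
Tool frame: the origin (TCP) lies midway between the tips of the shut fingers; the grasp point (between the pads) lies 19 mm behind it; z points along the fingers, x is the direction in which the jaws open and shut, and the axes are right-handed (so a half turn about z gives the same grasp; the last joint's range is limited). The gripper opens to 88 mm and grips with 3 to 60 N. Pads are 20 mm wide; open, the fingers measure 115 mm over their backs; the gripper's body (75 mm by 178 mm) begins 61 mm behind the grasp point.
Start: joints at [1.087, 0.359, 1.51, -0, 1.272, -0.115], TCP at [0.216, 0.56, 0.223] pointing down, gripper open.
Joint ranges: [-2.97, 2.97], [-1.01, 2.36], [0.21, 2.38], [-0.96, 4.11], [0.2, 2.71], [-2.98, 2.98]. Speed limits (rad/s): [2.39, 2.39, 3.14, 3.14, 3.14, 3.14].

INTERFACE

Orientations are given as a unit quaternion [x, y, z, w].
In Python, from bench import move_ptp, servo_line, goto_joints, move_gripper, sleep, inverse_kinematics, capture, PlanningError, close_job, spot_in, silhouettes, current_clock, current_joint_pos, current_qvel, current_joint_torque, current_position, current_orientation, current_force, current_torque, current_finger_gap gives the robot as it stands. Calls block until the motion is done:
- move_ptp(position, orientation): joint-space move of the TCP to a pose.
- servo_line(position, orientation=None, rate=0.15, contact_N=None): straight line of the TCP; orientation=None keeps the orientation; rate is the mean speed in m/s. With contact_N (N) it stops when the force on the tool has changed by that much, and returns True; else False.
- goto_joints(angles): joint-space move.
- move_gripper(opening): finger opening in m; the grip force is fixed at half the most; returns when the fingers have stopped.
- sleep(seconds).
- inverse_kinematics(position, orientation): joint angles nearest the present ones, or None.
- capture(name): name is "side" or "top" or "wrist"; returns a dict with "image" (420x560x3 uint8, blue, green, red), "range_z" (420x560 float32, m along the optical axis (not along the pixel's ray), 0 where there is no reading), "intrinsics" (3x3 intrinsics, pixels), "R" (3x3) and "t" (3): a world point X has camera coordinates R X + t. Camera axes: x right, y down, z forward; pixel columns grow to the right and rows downward; lengths in m; the calibration is good to about 2 mm. A picture is of the moment at which its call begins.
A pose or a line that the arm cannot do raises PlanningError and nothing moves.
- close_job(): hands the job in, once; it reports no verdict.
Trained networks look in the newest picture that a camera, given by its name, has taken for a name from the list of things; names that differ only in an ending like _2 or _b are one class to them, and where a whole thing is asked for, a point or a joint stands for the part that bears it (a point fixed in the world has none). Each returns a list of dicts, best first, with "conf" (0 to 1); they miss things now and then, are a little off and sometimes report something else, mostly with a low value. They report only what shows in the picture. A call takes as long as a camera call. They do not tell look-alikes from the thing itself.
- spot_in(camera, query): "xy" ([column, row] in pixels, amid what is visible of it).
- silhouettes(camera, query): "region" (420x560 bool, what is visible of it) and "xy" ([column, row] in pixels, amid what is visible of it).
Readings, each from a call of its own:
- current_clock(): time.
- current_joint_pos(): joint angles.
- current_qvel(): joint speeds.
- current_joint_torque(): joint torques, N m.
- current_position(): TCP position.
- current_orientation(): TCP orientation.
- current_force(): force on the tool from outside, world axes, zero at the start.
- current_torque(): the same for the moment, N m.
- current_finger_gap(): finger opening in m.
Only numpy, scipy, OpenCV 4.12 (cv2) and the standard library are available. Lean on these libraries where they do the work, as an engineer would, in place of code of your own. Each camera call takes 0.05 s, during which the arm holds its last target. There are 200 camera calls.

TASK

Secure the ivory blank on the loading carriage: put the blue collar down over the spindle onto the blank, then push the orange-handled spring clip sideways onto the spindle's neck, between collar and head, until it has snapped fully home. The blank chips easily and the stop is delicate, so push no harder than the snap needs (under 10 N) and never with more than 15 N on carriage or spindle; leave the other things on the bench where they are, and let go at the end.

Things in the scene. Friction and masses are not known exactly. Their poses are not given: they have to be found in the camera images.
- carriage: blue plate 112 x 108 x 10 mm in a fixed grey cradle (230 x 140 mm, 24 mm tall), carrying an ivory blank 98 mm across, 18 mm thick, and an upright steel spindle. Origin: spindle axis, plate's underside, z up. It slides only along its own +x, at 2.5 N, and does not spring back; its hard stop lies 10 to 66 mm on from where it starts, how far is unknown (it is inside the cradle, short of the blue end block). It cannot turn.
- seat (a point): point on the spindle axis at the blank's top face, axes as the carriage. From here up the spindle is 20 mm thick to z = 22 mm, then the neck 12 mm thick to z = 40 mm, then the head, 20 mm thick and coned to 12 mm at the top, to z = 49 mm.
- neck (a point): middle of the neck on the spindle axis, 31 mm above seat, axes as the carriage. The clip is pushed on along the carriage's +x, its legs lying between the collar's top and the head's underside (16 mm apart).
- collar: blue plastic ring, 46 mm outside, bore 23 mm through, 24 mm tall, 60 g, standing upright on the bench. Origin: centre of its underside, z up. Home: underside on the blank, round the spindle; its top then lies 24 mm above seat.
- clip: hairpin spring clip lying flat, 70 mm long, 62 g. Origin: underside, below the middle of its upright orange grip (26 x 12 x 36 mm in x, y, z: grasp it across y); +x to the open ends of the legs. In front of the grip a steel bight, 6 mm tall, to x = 24 mm, then two sprung legs, 5 mm tall, with round beads at x = 38 mm (throat 7 mm) and a mouth 25 mm wide at x = 53 mm.
- clip_eye (a point): middle of the clip's eye: x = 30.5, z = 3 mm on the clip. The beads meet the neck 14 mm before the eye's centre reaches its axis. With the carriage at its stop the legs spread at up to 5 to 8 N, snap past, and resistance drops to nothing; 1 to 2 mm farther the neck meets the rigid bight and force climbs steeply. Home: neck axis within 1 mm of this point in x.
- model: bystander: white plaster dental model, 62 x 64 x 26 mm; origin at its underside
- bottle: bystander: yellow squeeze bottle, 56 mm across, 170 mm tall; origin at its underside
- cup: bystander: white cup, 72 mm across, 75 mm tall; origin at its underside
- screwdriver: bystander: screwdriver with red handle, lying flat; origin at its underside
- bur_block: bystander: aluminium block 50 x 80 mm with milling burs standing in it, 38 mm tall; origin at its underside
- spare_blanks: bystander: stack of three ivory blanks, 98 mm across, 43 mm tall; origin at its underside
Things that resemble listed ones, but are neither listed nor needed, are in the scene too. There is more than one size of the collar; the job needs the largest.

How it is judged:
By the outcome, as a careful person would: the job done as asked, in the order asked, and still so for the second after the job is handed in, with the robot touching nothing.
It also fails if it takes over 67 s, if anything falls off the work surface, if the arm or the gripper's body presses on something with over 40 N, if the wrist force passes 120 N, or if a joint passes its speed limit or range.

## Working session

There is one attempt and no reset: what is moved stays moved. The work goes in short steps, each a Python script; the robot and the scene stay as the last script left them, time stands still between calls to the robot, and variables do not carry over. Pictures are saved under pics/ and viewed, about 8 in all and at most 12, crops included, and the job is handed in when it is done.

```bash
ls; mkdir -p pics; cat > h.py <<'E'
import numpy as np, cv2
from bench import *
def cloud(c):
    z=c["range_z"].astype(float);K=c["intrinsics"];v,u=np.indices(z.shape)
    P=np.stack([(u-K[0,2])/K[0,0]*z,(v-K[1,2])/K[1,1]*z,z],-1)
    W=(P-c["t"])@c["R"]; W[z==0]=np.nan
    return W
E
python3 - <<'E'
from h import *
for n in ("top","side"):
    c=capture(n);cv2.imwrite(f"pics/{n}0.png",c["image"]);W=cloud(c)
    np.savez(f"{n}0.npz",W=W,im=c["image"],K=c["intrinsics"],R=c["R"],t=c["t"])
    print(n,"cam at",-c["R"].T@c["t"])
    for q in ("collar","clip","carriage","model","bottle","cup","screwdriver","bur_block","spare_blanks"):
        for d in silhouettes(n,q):
            w=W[d["region"]];w=w[~np.isnan(w[:,0])]
            print(q,round(d["conf"],2),np.round(d["xy"]),d["region"].sum(),np.round(np.median(w,0),3) if len(w) else None, np.round(np.percentile(w,[2,98],axis=0),3).tolist() if len(w) else None)
print(current_clock())
E
```

```text
pics
top cam at [ 0.38523198 -0.01090375  1.39702371]
collar 0.61 [417. 214.] 387 [ 0.61  -0.412  0.022] [[0.492, -0.441, -0.001], [0.663, -0.36, 0.031]]
collar 0.57 [360. 237.] 206 [ 0.535 -0.247  0.024] [[0.515, -0.267, -0.001], [0.558, -0.225, 0.03]]
collar 0.52 [367. 273.] 85 [ 0.44  -0.269  0.017] [[0.426, -0.282, -0.0], [0.454, -0.255, 0.024]]
collar 0.4 [348. 204.] 53 [ 0.638 -0.212  0.017] [[0.624, -0.221, 0.003], [0.648, -0.198, 0.024]]
clip 0.62 [202. 248.] 165 [0.513 0.203 0.008] [[0.482, 0.194, -0.003], [0.542, 0.226, 0.041]]
carriage 0.56 [289. 227.] 1499 [ 0.571 -0.039  0.037] [[0.516, -0.097, 0.015], [0.634, 0.017, 0.084]]
model 0.77 [126. 254.] 511 [0.488 0.416 0.017] [[0.454, 0.382, 0.004], [0.524, 0.452, 0.03]]
bottle 0.66 [133. 195.] 571 [0.638 0.38  0.111] [[0.62, 0.364, 0.007], [0.668, 0.412, 0.172]]
cup 0.95 [216. 154.] 595 [0.779 0.164 0.035] [[0.736, 0.128, -0.0], [0.802, 0.192, 0.079]]
cup 0.62 [134. 197.] 585 [0.639 0.38  0.111] [[0.62, 0.364, 0.009], [0.669, 0.41, 0.173]]
cup 0.47 [417. 210.] 363 [ 0.613 -0.413  0.022] [[0.501, -0.44, -0.0], [0.661, -0.365,
[... 1056 characters left out ...]
le 0.86 [266. 133.] 753 [0.642 0.37  0.08 ] [[0.617, 0.36, 0.002], [0.67, 0.393, 0.169]]
bottle 0.6 [224. 185.] 203 [0.499 0.197 0.006] [[0.476, 0.191, -0.002], [0.539, 0.259, 0.035]]
cup 0.77 [324. 174.] 729 [0.765 0.138 0.051] [[0.733, 0.123, 0.001], [0.797, 0.193, 0.075]]
screwdriver 0.65 [316. 376.] 1064 [ 0.612 -0.423  0.022] [[0.493, -0.449, 0.006], [0.662, -0.365, 0.027]]
bur_block 0.95 [340. 331.] 1061 [ 0.68  -0.341  0.022] [[0.648, -0.375, 0.005], [0.715, -0.296, 0.043]]
bur_block 0.44 [264. 238.] 1499 [ 0.571 -0.06   0.036] [[0.513, -0.103, 0.016], [0.629, -0.005, 0.082]]
spare_blanks 0.76 [355. 230.] 1377 [ 0.788 -0.097  0.042] [[0.746, -0.126, 0.001], [0.837, -0.036, 0.045]]
1.0
```

```bash
python3 - <<'E'
import cv2,numpy as np
t=cv2.imread("pics/top0.png");s=cv2.imread("pics/side0.png")
cv2.imwrite("pics/a.png",cv2.resize(t[120:300,100:440],(800,424),interpolation=cv2.INTER_CUBIC))
cv2.imwrite("pics/b.png",cv2.resize(s[120:400,150:430],(600,600),interpolation=cv2.INTER_CUBIC))
E
```

```text
(no output)
```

View pics/a.png

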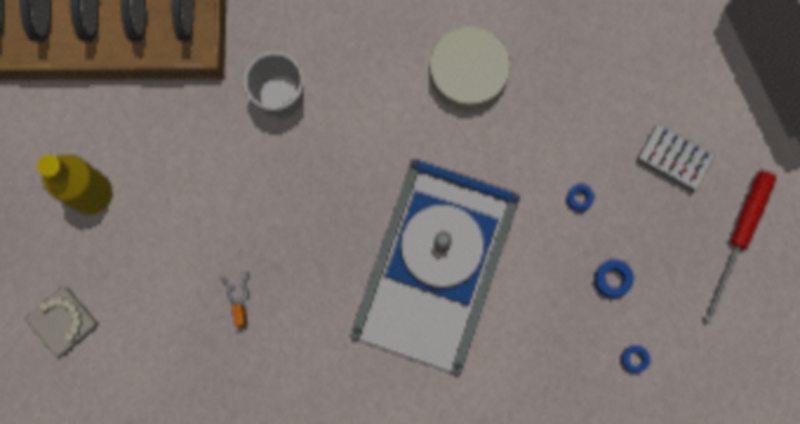

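View pics/b.png

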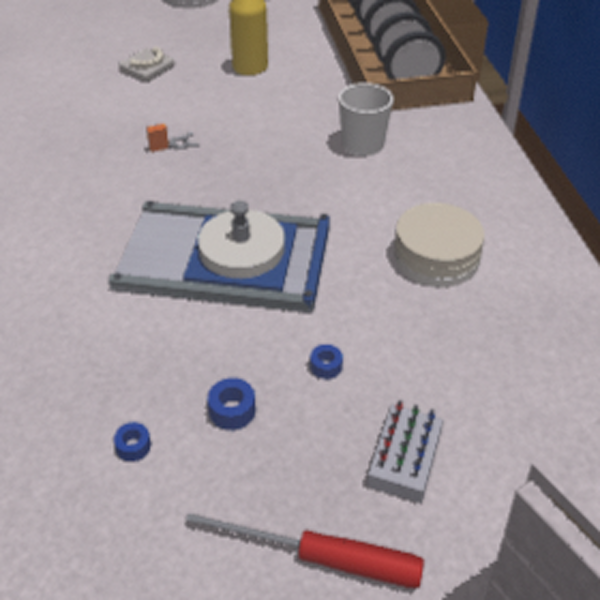

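Possible collars (full top image): large (360,237), small (348,204), small (367,273). I choose the large one at world (0.535,-0.247). There is only one orange clip, at (202,248). The dark-rack and spare-blank look-alikes don't matter. Next, close wrist views.

```bash
cat >> h.py <<'E'
from scipy.spatial.transform import Rotation as Ro
def down(a):
    return Ro.from_matrix(np.array([[np.cos(a),np.sin(a),0],[np.sin(a),-np.cos(a),0],[0,0,-1]])).as_quat()
def best(p,a):
    o=[]
    for b in (a,a+np.pi):
        j=inverse_kinematics(p,down(b))
        if j is not None:o.append((abs(j[5]),b))
    return down(min(o)[1])
def look(n,f):
    c=capture(n);cv2.imwrite(f"pics/{f}.png",c["image"]);W=cloud(c);np.savez(f+".npz",W=W,im=c["image"]);return c,W
E
python3 - <<'E'
from h import *
a=np.radians(72)
for n,p in (("clip",(0.51,0.205,0.25)),("carriage",(0.571,-0.04,0.30)),("collar",(0.535,-0.247,0.25))):
    q=best(p,a);move_ptp(p,q)
    c,W=look("wrist","w_"+n)
    print(n,current_clock(),np.round(current_position(),4),np.round(current_joint_pos(),2),"cam",np.round(-c["R"].T@c["t"],3),c["intrinsics"][0,0])
    for d in silhouettes("wrist",n):
        w=W[d["region"]];w=w[~np.isnan(w[:,0])]
        print(round(d["conf"],2),np.round(d["xy"]),d["region"].sum(),np.round(np.percentile(w,[2,50,98],axis=0),4).tolist())
I=[cv2.imread(f"pics/w_{n}.png") for n in("clip","carriage","collar")]
I=[cv2.resize(i,(400,300),interpolation=cv2.INTER_AREA) for i in I]
cv2.imwrite("pics/w.png",np.vstack([np.hstack(I[:2]),np.hstack([I[2],I[2]*0])]))
E
```

```text
clip 2.7417 [0.5096 0.2059 0.2499] [ 0.26  0.26  1.58  0.    1.3  -1.  ] cam [0.444 0.227 0.413] 346.57566770165033
0.85 [271. 172.] 658 [[0.4788, 0.1948, 0.002], [0.5089, 0.2034, 0.0072], [0.5407, 0.2235, 0.0377]]
carriage 3.85 [ 0.5706 -0.0384  0.2996] [-0.19  0.26  1.46  0.    1.42 -1.45] cam [ 0.505 -0.017  0.462] 346.57566770165033
0.86 [275. 168.] 7104 [[0.5141, -0.0969, 0.0191], [0.5669, -0.0389, 0.038], [0.6304, 0.0161, 0.0857]]
collar 6.3167 [ 0.5351 -0.2468  0.2501] [-0.55  0.32  1.5   0.    1.32  1.33] cam [ 0.601 -0.268  0.413] 346.57566770165033
0.88 [274. 183.] 1023 [[0.5159, -0.2676, 0.0065], [0.5374, -0.2473, 0.0243], [0.5582, -0.2271, 0.0259]]
0.86 [318. 236.] 589 [[0.4251, -0.2858, 0.0004], [0.4423, -0.2714, 0.017], [0.4566, -0.2566, 0.0193]]
0.69 [209.  98.] 621 [[0.6216, -0.2263, 0.0028], [0.6363, -0.2114, 0.0176], [0.6507, -0.1961, 0.0196]]
```

View pics/w.png

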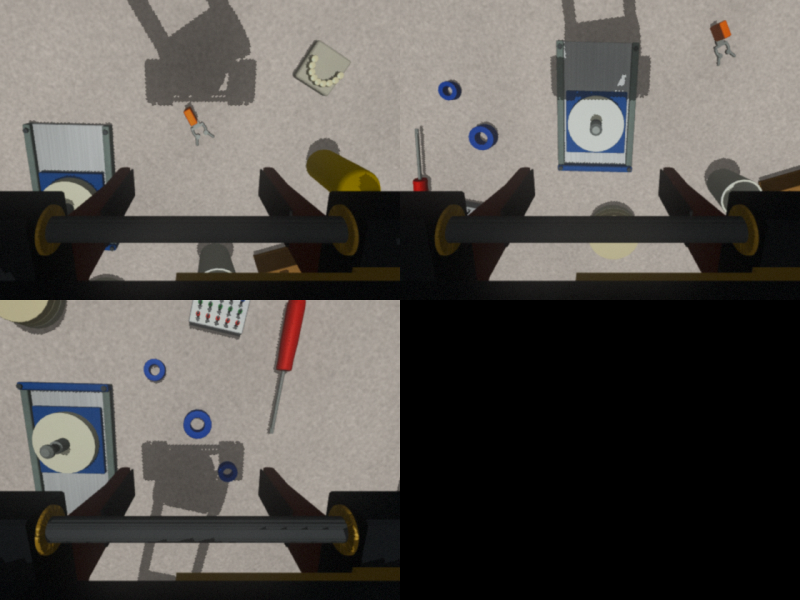

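```bash
cat > fit.py <<'E'
from h import *
def cfit(P):
    A=np.c_[2*P[:,:2],np.ones(len(P))];s=np.linalg.lstsq(A,(P[:,:2]**2).sum(1),rcond=None)[0]
    return s[:2],np.sqrt(s[2]+s[:2]@s[:2])
def ld(f):
    d=np.load(f);return d["W"],cv2.cvtColor(d["im"],cv2.COLOR_BGR2HSV)
def box(W,c,r,z0,z1):
    return (np.hypot(W[...,0]-c[0],W[...,1]-c[1])<r)&(W[...,2]>z0)&(W[...,2]<z1)
def rect(m,W):
    return cv2.minAreaRect((W[m][:,:2]*1000).astype(np.float32))
E
python3 - <<'E'
from fit import *
for f in("w_collar.npz","top0.npz","w_carriage.npz"):
    W,H=ld(f);b=(H[...,0]>100)&(H[...,0]<130)&(H[...,1]>120)
    m=b&box(W,(.536,-.247),.035,.0225,.03)
    P=W[m]; 
    if len(P)>20: (cx,cy),r=cv2.minEnclosingCircle((P[:,:2]*1000).astype(np.float32));print(f,"collar",len(P),P.mean(0).round(4),cx,cy,r,np.median(P[:,2]))
for f in("w_carriage.npz","top0.npz","side0.npz"):
    W,H=ld(f)
    m=box(W,(.57,-.04),.04,.06,.12);P=W[m];print(f,"spindle",len(P),np.percentile(P,[5,50,95],axis=0).round(4).tolist())
    m=box(W,(.57,-.04),.04,.081,.12);print(" head",m.sum(),W[m].mean(0))
    m=box(W,(.57,-.04),.055,.03,.05)
    P=W[m];(cx,cy),r=cv2.minEnclosingCircle((P[:,:2]*1000).astype(np.float32));print(" blank",P.mean(0).round(4),cx,cy,r,np.median(P[:,2]))
    b=(H[...,0]>100)&(H[...,0]<130)&(H[...,1]>120)&box(W,(.57,-.04),.085,.008,.03)
    print(" plate",rect(b,W), "zmed",np.median(W[b][:,2]))
    b=box(W,(.57,-.04),.16,.015,.06)&~np.isnan(W[...,0]);print(" cradle",rect(b,W))
    m=box(W,(.57,-.04),.25,-.02,.006);print(" table z",np.median(W[m][:,2]))
for f in("w_clip.npz","top0.npz","w_carriage.npz"):
    W,H=ld(f)
    o=((H[...,0]<18))&(H[...,1]>150)&box(W,(.505,.205),.06,.0,.05)
    t=o&(W[...,2]>.03)
    a=box(W,(.505,.205),.06,.003,.05)
    l=a&~o&(W[...,2]<.012)
    P=W[l][:,:2];
    vec=W[l][:,:2].mean(0)-W[t][:,:2].mean(0)
    print(f,"grip",t.sum(),W[t].mean(0).round(4),rect(t,W),"legs",l.sum(),P.mean(0).round(4),"yaw",np.degrees(np.arctan2(vec[1],vec[0])),"all",rect(a,W))
E
```

```text
w_collar.npz collar 872 [ 0.5364 -0.2482  0.0244] 536.2027587890625 -247.7027130126953 22.490419387817383 0.02442248474885722
top0.npz collar 95 [ 0.536  -0.2469  0.0258] 535.2891235351562 -246.18777465820312 21.896753311157227 0.026084271416364567
w_carriage.npz collar 638 [ 0.5352 -0.2467  0.0244] 535.098876953125 -247.323974609375 22.371185302734375 0.024410250923256736
w_carriage.npz spindle 284 [[0.5647, -0.0487, 0.0608], [0.5715, -0.0406, 0.0857], [0.5809, -0.0328, 0.0882]]
 head 248 [ 0.57271939 -0.04078427  0.08592477]
 blank [ 0.5717 -0.0406  0.0385] 573.4365234375 -41.2516975402832 48.97373580932617 0.038494729150351806
 plate ((585.9401245117188, -44.958473205566406), (105.78758239746094, 135.41978454589844), 70.38121032714844) zmed 0.020498299525008663
 cradle ((552.1239013671875, -33.66142272949219), (140.27389526367188, 229.86328125), 70.60694122314453)
 table z 0.0005050303583394351
top0.npz spindle 46 [[0.5673, -0.0484, 0.0624], [0.5747, -0.0397, 0.0858], [0.5835, -0.0328, 0.0908]]
 head 37 [ 0.57495371 -0.040146    0.08675945]
 blank [ 0.5751 -0.0401  0.0391] 576.139
[... 1059 characters left out ...]
all ((497.92340087890625, 216.8313751220703), (86.84474182128906, 57.95188903808594), 7.530426025390625)
top0.npz grip 33 [0.4933 0.201  0.0363] ((493.5968322753906, 200.8021697998047), (23.105873107910156, 9.51629638671875), 8.789005279541016) legs 337 [0.5069 0.2038] yaw 11.47218856808801 all ((505.7337646484375, 203.8309326171875), (116.76895141601562, 114.72323608398438), 41.72742462158203)
w_carriage.npz grip 276 [0.4923 0.2002 0.0359] ((492.1956787109375, 200.89639282226562), (25.03553581237793, 12.190443992614746), 9.604183197021484) legs 453 [0.5175 0.2047] yaw 10.212726649707397 all ((501.7869873046875, 206.44520568847656), (114.6500244140625, 66.78550720214844), 31.905853271484375)
```

```bash
cat >> h.py <<'E'
YAW=np.radians(-19.45); XC=np.array([np.cos(YAW),np.sin(YAW)])
SP=np.array([.573,-.041])
E
python3 - <<'E'
from h import *
Q=best((*SP,.3),YAW+np.pi/2); np.save("Q.npy",Q)
c=(.5360,-.2475)
move_ptp((*c,.10),Q); move_gripper(.07)
print(servo_line((*c,.004),contact_N=6,rate=.1),current_position().round(4))
move_gripper(.03);print("gap",current_finger_gap())
servo_line((*c,.12),rate=.15)
print(current_force().round(2),current_clock())
cc,W=look("wrist","g_collar");cv2.imwrite("pics/g.png",cc["image"][150:420])
p=current_position();print(p)
d=silhouettes("wrist","collar")
for e in d[:3]:
    w=W[e["region"]];w=w[~np.isnan(w[:,0])];print(round(e["conf"],2),e["xy"],np.percentile(w,[2,50,98],axis=0).round(4).tolist())
E
```

```text
False [ 0.5365 -0.2478  0.0045]
gap 0.04569188684932733
[ 0.36 -0.05 -0.51] 12.0417
[ 0.53515403 -0.24699709  0.11881095]
0.71 [192.9, 96.5] [[0.4246, -0.286, 0.0044], [0.4394, -0.2712, 0.0175], [0.4546, -0.2558, 0.0191]]
0.64 [279.3, 271.9] [[0.5122, -0.2669, 0.1187], [0.5301, -0.2448, 0.1388], [0.5505, -0.2256, 0.1404]]
```

View pics/g.png

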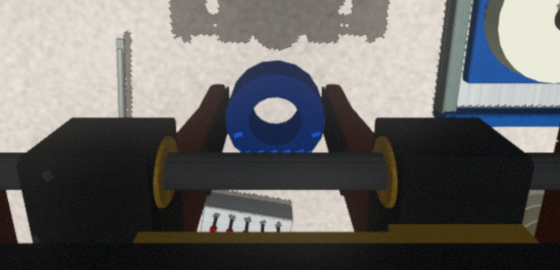

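```bash
python3 - <<'E'
from fit import *
W,H=ld("g_collar.npz");b=(H[...,0]>100)&(H[...,0]<130)&(H[...,1]>100)
m=b&box(W,(.533,-.247),.04,.1375,.1425);P=W[m]
print(len(P),np.median(P[:,2]),cv2.minEnclosingCircle((P[:,:2]*1000).astype(np.float32)))
# bore edge: fit inner boundary
e=m&cv2.dilate((~m).astype(np.uint8),np.ones((3,3))).astype(bool);E=W[e];c=P.mean(0)[:2]
r=np.hypot(*(E[:,:2]-c).T);print("bore",cfit(E[r<.016]),"outer",cfit(E[r>.018]), (r<.016).sum(),(r>.018).sum())
print(current_position(),current_clock())
W,H=ld("w_carriage.npz")
m=box(W,SP,.04,.0855,.12);P=W[m];print("headtop",len(P),P.mean(0),cv2.minEnclosingCircle((P[:,:2]*1000).astype(np.float32)))
E
```

```text
4679 0.13919462103195232 ((534.2845458984375, -246.4083709716797), 22.71988296508789)
bore (array([ 0.5337545 , -0.24709571]), np.float64(0.012275131425516717)) outer (array([ 0.53269057, -0.24611819]), np.float64(0.02084781020418526)) 297 470
[ 0.53513429 -0.24698107  0.11870333] 12.1417
headtop 148 [ 0.57307055 -0.04119792  0.08708775] ((572.8841552734375, -41.077762603759766), 8.324634552001953)
```

```bash
cat >> h.py <<'E'
def settle(p,Q,n=3):
    p=np.array(p,float);t=p.copy()
    for _ in range(n):
        e=p-current_position()
        if np.abs(e).max()<.0003:break
        t=t+e; servo_line(t,Q,rate=.05); sleep(.1)
    return t
E
python3 - <<'E'
from h import *
Q=np.load("Q.npy");g=SP-(-.001,.0004)
p=current_position();servo_line((p[0],p[1],.16),Q,rate=.25)
move_ptp((*g,.115),Q);t=settle((*g,.115),Q)
print("t-g",t-(*g,.115),current_position(),current_clock())
f0=current_force()
off=t-(*g,.115)
hit=servo_line((t[0],t[1],.05+off[2]),Q,rate=.04,contact_N=3)
print(hit,current_position().round(4),(current_force()-f0).round(2))
if not hit:
    hit=servo_line((t[0],t[1],.038+off[2]),Q,rate=.012,contact_N=3)
    print(hit,current_position().round(4),(current_force()-f0).round(2),current_clock())
E
```

```text
t-g [ 2.88764683e-05  2.87995469e-05 -1.66981117e-06] [ 0.5740551  -0.0413366   0.11501219] 14.3667
False [ 0.5742 -0.0414  0.0502] [-0.18  0.12 -0.03]
True [ 0.5741 -0.0414  0.0424] [-1.25  0.53  4.82] 16.8083
```

```bash
python3 - <<'E'
from fit import *
Q=np.load("Q.npy");p=current_position()
servo_line((p[0],p[1],.0415),Q,rate=.05) if current_force()[2]>8 else None
move_gripper(.075)
servo_line((p[0],p[1],.15),Q,rate=.2)
move_ptp((.571,-.04,.28),Q)
c,W=look("wrist","w_placed")
b=box(W,SP,.035,.055,.067);P=W[b];print("collar top",len(P),P.mean(0),cv2.minEnclosingCircle((P[:,:2]*1000).astype(np.float32)))
b=box(W,SP,.035,.0855,.12);P=W[b];print("head",len(P),P.mean(0))
a=np.radians(10); yq=best((.4917,.2012,.1),a+np.pi/2)
g=(.4917,.2012)
# same branch as Q
from math import pi
d0=Ro.from_quat(Q).as_matrix()[:,0]; A=a+pi/2
if np.dot(d0[:2],[np.cos(A),np.sin(A)])<0:A+=pi
CQ=down(A);np.save("CQ.npy",CQ)
move_ptp((*g,.12),CQ);move_gripper(.04)
t=settle((*g,.08),CQ)
print(servo_line((t[0],t[1],.005),CQ,rate=.08,contact_N=6),current_position().round(4))
move_gripper(0);print("gap",current_finger_gap(),current_position())
servo_line((t[0],t[1],.15),CQ,rate=.15)
print(current_clock(),current_joint_pos().round(2))
c,W=look("wrist","g_clip")
cv2.imwrite("pics/gc.png",np.vstack([c["image"][130:330],cv2.imread("pics/w_placed.png")[130:330]]))
E
```

```text
collar top 988 [ 0.57116496 -0.04073941  0.06212693] ((573.0620727539062, -41.30742645263672), 22.859477996826172)
head 173 [ 0.57327413 -0.04111856  0.08715155]
False [0.4924 0.2014 0.0054]
gap 0.01184601509724927 [0.4921526  0.20135643 0.00520571]
26.6417 [ 0.26  0.34  1.74  0.    1.06 -1.49]
```

View pics/gc.png

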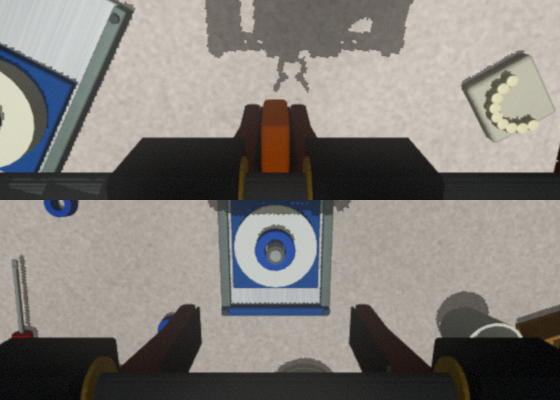

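```bash
cat >> h.py <<'E'
def pose(s,z=.0712): return np.array([*(SP-XC*s),z])   # s = distance of TCP behind initial spindle axis
def st():
    p=current_position();f=current_force();d=p[:2]-SP
    return -d@XC*1000,(d@[-XC[1],XC[0]])*1000,p[2]*1000,f
E
python3 - <<'E'
from h import *
Q=np.load("Q.npy")
move_ptp(pose(.095,.14),Q)
servo_line(pose(.095),Q,rate=.1);t=settle(pose(.095),Q);o=t-pose(.095)
print(o,st())
sleep(.2);f0=current_force();np.save("f0.npy",f0)
c,W=look("side","pre")
i=c["image"];px=c["intrinsics"]@(c["R"]@np.array([*(SP-XC*.05),.07])+c["t"]);u,v=(px[:2]/px[2]).astype(int)
cv2.imwrite("pics/pre.png",cv2.resize(i[v-50:v+50,u-66:u+67],(798,600),interpolation=cv2.INTER_CUBIC))
print(servo_line(pose(.049)+o,Q,rate=.04,contact_N=2.0),st(),f0,current_clock())
E
```

```text
[1.79230219e-05 3.82027216e-06 2.25728887e-06] (np.float64(94.98970173159697), np.float64(0.002658651416956983), np.float64(71.19554913307346), array([-0.51057777,  0.92225465, -0.51935375]))
False (np.float64(49.36869286903155), np.float64(-0.01557112729083292), np.float64(71.16128642716907), array([-0.22247511, -1.02794601, -0.53949112])) [-0.13627738  0.94793129 -1.19200573] 30.9833
```

View pics/pre.png

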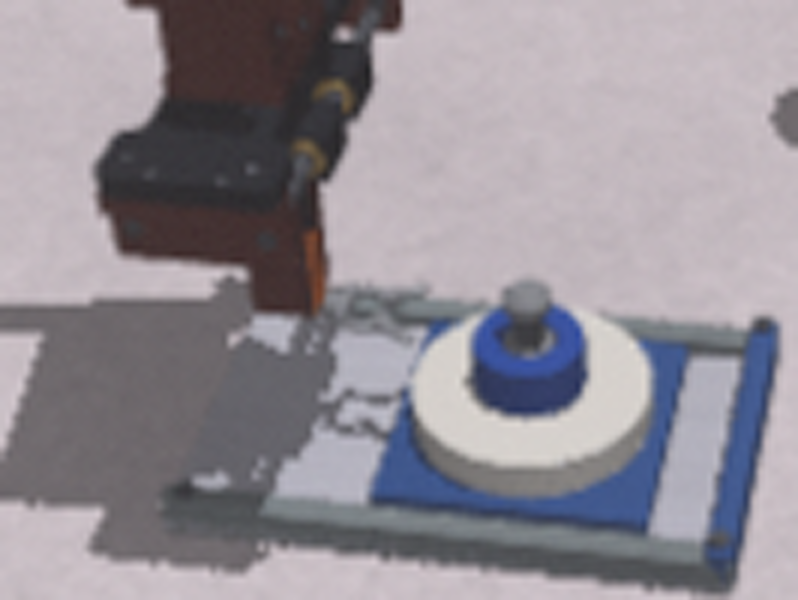

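```bash
cat >> h.py <<'E'
def favg(n=6):
    F=[]
    for _ in range(n): F.append(current_force());sleep(.015)
    F=np.array(F);m=F.mean(0);return m[:2]@XC, m[:2]@[-XC[1],XC[0]], m[2], F.std(0).max()
E
python3 - <<'E'
from h import *
Q=np.load("Q.npy")
print(np.round(favg(),2))
h=servo_line(pose(-.025),Q,rate=.03,contact_N=4.0)
print(h,np.round(st()[:3],2),st()[3].round(2),np.round(favg(),2),current_clock())
E
```

```text
[ 0.34  0.17 -0.68  0.61]
True [3.185e+01 3.000e-02 7.042e+01] [-1.09  0.99 -0.82] [-0.55  0.81 -0.46  0.61] 32.1667
```

```bash
python3 - <<'E'
from fit import *
c,W=look("side","s2")
H=cv2.cvtColor(c["image"],cv2.COLOR_BGR2HSV)
for f in("side0.npz","pre.npz","s2.npz"):
    W,_=ld(f)
    m=box(W,SP+XC*.01,.065,.031,.05);P=W[m];s=(P[:,:2]-SP)@XC*1000;print(f,"blank along",np.percentile(s,[1,50,99]).round(1))
    m=box(W,SP+XC*.01,.065,.075,.12);P=W[m];s=(P[:,:2]-SP)@XC*1000;print("  head",len(s),np.percentile(s,[5,50,95]).round(1) if len(s) else 0)
i=c["image"];px=c["intrinsics"]@(c["R"]@np.array([*(SP-XC*.01),.07])+c["t"]);u,v=(px[:2]/px[2]).astype(int)
cv2.imwrite("pics/s2.png",cv2.resize(i[v-45:v+45,u-60:u+60],(800,600),interpolation=cv2.INTER_CUBIC))
print(np.round(favg(),2),st()[:3],current_finger_gap())
E
```

```text
side0.npz blank along [-44.5   5.7  47.2]
  head 49 [-6.1  2.   9.5]
pre.npz blank along [-45.1   8.2  47.8]
  head 51 [-7.5  2.2  9.4]
s2.npz blank along [-34.8  20.   58.4]
  head 129 [-42.1 -22.4  18.1]
[-0.15  0.11 -0.49  0.64] (np.float64(33.83223780067292), np.float64(-0.19535346686574337), np.float64(69.8170093754969)) 0.012218554694921991
```

View pics/s2.png

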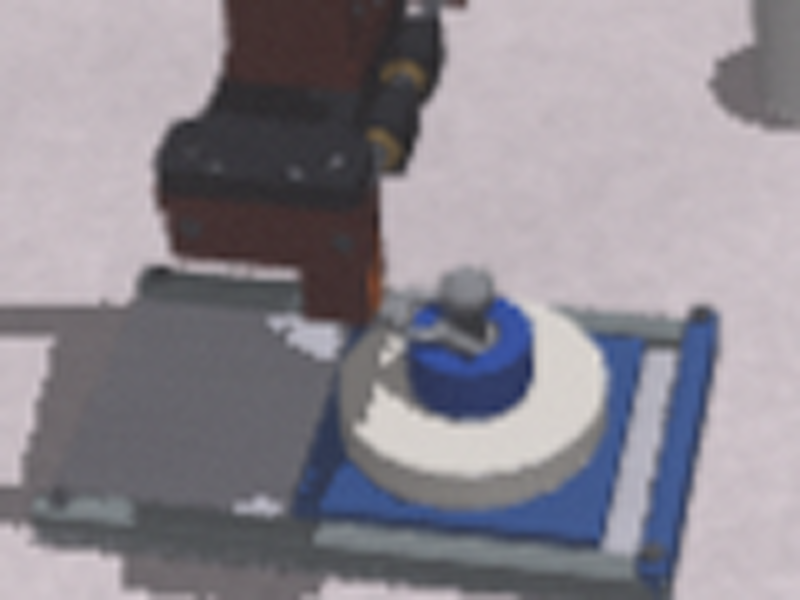

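```bash
python3 - <<'E'
from h import *
Q=np.load("Q.npy")
s0=st()[0]/1000+.001
servo_line(pose(s0),Q,rate=.03);settle(pose(s0),Q,2)
b=favg(8);print("base",np.round(b,2),np.round(st()[:3],2))
s=s0
for k in range(14):
    s-=.002
    h=servo_line(pose(s),Q,rate=.025,contact_N=6);f=favg(5)
    x=st();print(k,h,round(s*1e3,1),np.round(x[:3],2),"push",round(b[0]-f[0],2),"z",round(f[2]-b[2],2))
    if h or b[0]-f[0]>3.4:break
print(current_clock())
E
```

```text
base [ 0.22  0.06 -0.11  0.7 ] [34.84  0.   71.26]
0 False 32.8 [3.277e+01 7.000e-02 7.116e+01] push 0.98 z -0.55
1 False 30.8 [ 3.172e+01 -3.000e-02  7.088e+01] push 3.4 z -0.69
2 False 28.8 [30.01 -0.09 70.78] push 5.16 z -1.35
33.7
```

```bash
cat > go.py <<'E'
from h import *
import sys
Q=np.load("Q.npy");b=.22;s=float(sys.argv[1])/1000;end=float(sys.argv[2])/1000;d=float(sys.argv[3])/1000;lim=float(sys.argv[4]);drop=len(sys.argv)>5
pk=0
while s>end:
    s-=d
    h=servo_line(pose(s,.0716),Q,rate=.02,contact_N=3);f=favg(5)
    x=st();p=b-f[0];pk=max(pk,p);print(h,round(s*1e3,2),np.round(x[:3],2),"push",round(p,2),"lat",round(f[1],1),"z",round(f[2],2))
    if p>lim or (drop and p<2 and pk>4):break
print(current_clock(),current_finger_gap())
E
python3 go.py 28.8 20 1 8.8 drop
```

```text
False 27.8 [ 2.903e+01 -7.000e-02  7.124e+01] push 5.49 lat 1.4 z -1.12
False 26.8 [ 2.780e+01 -5.000e-02  7.126e+01] push 5.2 lat 1.1 z -1.67
False 25.8 [2.511e+01 5.000e-02 7.178e+01] push 3.15 lat 1.0 z -0.57
False 24.8 [22.82  0.12 72.16] push -1.41 lat 0.9 z -1.23
35.0333 0.012048911709962298
```

```bash
python3 go.py 23.8 17 0.5 2.0
```

```text
False 23.3 [22.17  0.1  71.95] push -2.09 lat 0.6 z 0.05
False 22.8 [22.41  0.08 71.81] push -1.86 lat 0.4 z 0.91
False 22.3 [2.235e+01 3.000e-02 7.158e+01] push -1.66 lat 1.3 z 0.87
False 21.8 [ 2.218e+01 -1.000e-02  7.143e+01] push -0.94 lat 1.4 z 0.18
False 21.3 [ 2.166e+01 -5.000e-02  7.142e+01] push -1.04 lat 1.3 z -0.6
False 20.8 [ 2.093e+01 -4.000e-02  7.155e+01] push -0.62 lat 0.8 z -1.24
False 20.3 [20.41 -0.11 71.56] push 0.1 lat 0.2 z -0.88
False 19.8 [19.89 -0.08 71.54] push 0.0 lat 0.0 z -0.34
False 19.3 [ 1.931e+01 -2.000e-02  7.158e+01] push 0.32 lat 0.2 z -0.5
False 18.8 [19.14  0.   71.53] push 1.14 lat 0.5 z 0.19
False 18.3 [ 1.882e+01 -1.000e-02  7.146e+01] push 2.75 lat 0.1 z 0.3
38.7 0.01194443633485156
```

```bash
python3 - <<'E'
from h import *
Q=np.load("Q.npy")
servo_line(pose(.0203,.0716),Q,rate=.02);sleep(.1);print(np.round(favg(),2),np.round(st()[:3],2))
print(servo_line(pose(.0203,.0688),Q,rate=.02,contact_N=3),np.round(favg(),2),np.round(st()[:3],2))
move_gripper(.035);print(np.round(st()[:3],2),current_finger_gap())
p=current_position();servo_line((p[0],p[1],.16),Q,rate=.15)
move_ptp((*(SP-XC*.02),.26),Q)
c,W=look("wrist","fin")
i=c["image"];px=c["intrinsics"]@(c["R"]@np.array([*(SP-XC*.01),.07])+c["t"]);u,v=(px[:2]/px[2]).astype(int);print(u,v)
u0,v0=max(u-60,0),max(v-45,0)
cv2.imwrite("pics/fin.png",cv2.resize(i[v0:v0+90,u0:u0+120],(800,600),interpolation=cv2.INTER_CUBIC))
from fit import *
H=cv2.cvtColor(i,cv2.COLOR_BGR2HSV)
def sl(P):return (P[:,:2]-SP)@XC*1000,(P[:,:2]-SP)@[-XC[1],XC[0]]*1000
o=(H[...,0]<18)&(H[...,1]>150)&box(W,SP,.08,.05,.13)
P=W[o];print("orange z",np.percentile(P[:,2],[2,50,98]))
t=o&(W[...,2]>np.percentile(P[:,2],98)-.006);P=W[t];a,b=sl(P);print("grip",len(a),np.percentile(a,[1,99]).round(1),b.mean().round(2),rect(t,W))
z=a;print("slope mm/mm",np.polyfit(a,P[:,2]*1000,1)[0])
m=box(W,SP+XC*.011,.014,.083,.12)&~o;P=W[m];a,b=sl(P);print("head",len(a),a.mean(),b.mean(),P[:,2].max(),cv2.minEnclosingCircle((P[:,:2]*1000).astype(np.float32)))
P=W[box(W,SP+XC*.011,.055,.035,.042)];a,b=sl(P);print("blank",np.percentile(a,[.5,99.5]),np.percentile(b,[.5,99.5]))
P=W[box(W,SP+XC*.011,.03,.0605,.0635)];a,b=sl(P);print("collar",np.percentile(a,[.5,99.5]),np.percentile(b,[.5,99.5]))
print(current_clock())
E
```

```text
[-0.03 -0.16 -0.43  0.71] [1.987e+01 4.000e-02 7.171e+01]
False [ 0.32 -0.09 -0.89  0.44] [2.024e+01 4.000e-02 6.874e+01]
[ 2.031e+01 -1.000e-02  6.880e+01] 0.03491488813787869
274 191
orange z [0.09551823 0.09825797 0.09969852]
grip 305 [-33.5  -8.1] 0.57 ((553.72314453125, -33.33174514770508), (10.590555191040039, 25.949569702148438), 70.3210678100586)
slope mm/mm 0.011734632367412165
head 272 9.677432470483565 0.17442628545234434 0.08938695322674414 ((582.7611694335938, -44.15358352661133), 9.862600326538086)
blank [-36.77151211  57.48054271] [-46.9013485   47.20149635]
collar [-10.09267012  32.46287372] [-22.36201109  21.87137174]
41.4
```

View pics/fin.png

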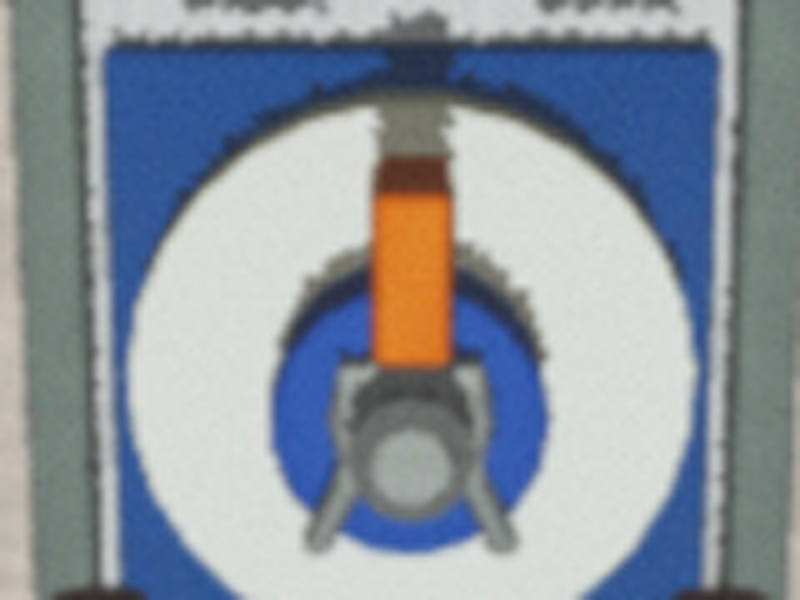

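```bash
python3 -c "
from h import *
print(current_clock());close_job()"
```

```text
41.4
the job is handed in; nothing more can be done
```

The blank is secured: the collar and clip are both home on the spindle, the gripper is clear of everything, and I handed the job in at 41.4 s.

- **Collar:** I placed the largest blue collar over the spindle and stopped on a contact of about 5 N. Its top then measured 24 mm above the blank, which is the home height.
- **Clip:** I pushed it onto the neck along the carriage's +x. The carriage reached its stop about 10–11 mm on. The push averaged at most about 5.5 N, then dropped to nothing as the clip snapped past. I then felt the rigid bight at about 2.75 N, backed off about 1.2 mm to the force-free spot and let go.
- **Last checks:** In the final wrist picture the clip sits level on the neck. The distance from grip to spindle measured 30.4–31.0 mm, depending on how the head was fitted; home is 30.5 mm, within 1 mm.

**Snags and limits:**
- The force readings have about 0.6 N of noise. One 4 N contact stop left the arm about 2 mm back and 1.4 mm low, so I reset it before pushing on.
- The forces above are short averages taken at rest. I did not record peaks during the moves.
- I did not measure the other things on the bench again at the end; the arm felt no contact with any of them.

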